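# Fetch the pastry tin from behind the canisters

### The arm

A 6-joint arm with a two-finger parallel gripper is mounted at the origin on the work surface. World frame = base frame: x ahead of the robot, y to its left, z up, the work surface at z = 0. Lengths are in m, angles in rad, forces in N, time in s.
With the tool pointing down it reaches from about 0.275 to 0.775 m from the base axis. Payload 14.6 kg.
Tool frame: the origin (TCP) lies at the very end of the fingers, on their centre line; the grasp point (between the pads) lies 19 mm behind it; z points along the fingers, y is the line along which they close (so a half turn about z gives the same grasp; the last joint's range is limited). The gripper opens to 85 mm and grips with 20 to 120 N. Pads are 22 mm wide; open, the fingers measure 114 mm over their backs; the gripper's body (76 mm by 85 mm) begins 54 mm behind the grasp point. The pads swing forward as they close: fully open they stand 13 mm farther back than shut.
Start: joints at [1.082, 0.263, -0.048, 1.259, 0, 1.415], TCP at [0.172, 0.496, 0.231] pointing down, gripper open.
Joint ranges: [-2.65, 2.65], [-0.89, 1.7], [-1.18, 1.37], [-2.13, 2.11], [-1.35, 1.29], [-3.14, 3.14]. Speed limits (rad/s): [1.89, 1.89, 2.57, 2.79, 3.14, 3.14].

### API

Orientations are given as a rotation vector (axis times angle).
In Python, from station import arm gives the robot as it stands.
- The arm moves only by the tool jog_arm, never from a script. Its argument "deltas" is a list that holds one entry, the list of rows, each a list of 7 numbers: the shift along the tool's x, y, z in units of 25 mm (1.0 is 25 mm), then the turn, a rotation vector about the tool's x, y, z in units of 6 degrees (1.0 is 6 degrees), then the closure, from -1 (fully open) to 1 (shut). A call has 1 to 20 rows; each row is the pose to reach, as a shift and turn from the pose commanded when the call began, along the tool's axes at that moment; what a row does not reach only later rows make up. A row lasts 1/8 s, in which the tool goes at most 62.5 mm and 10.7 degrees, less where a joint would pass 70% of its speed; a pose out of reach is approached as far as the arm can. A call with a gripper value outside its range is refused whole. The fingers move at their own pace and stop on an object; "force" is the grip in N (left out, the last holds). Time passes only in rows, so rows that repeat a pose let the fingers close. It gives the time, the measured TCP pose, the force, the opening and the grip force at its end, in the units of the state.
- arm.get_state(): the state, without advancing time (a new reading comes with each control period).
- arm.capture(name): name is "scene" or "side" or "wrist"; returns the picture (384x512x3 uint8, blue, green, red); there is no depth.
- arm.camera_params(name): a dict with "fx", "fy", "cx", "cy" (pixels), "camera_from_world" (4x4, takes a point from world to camera coordinates). Camera axes: x right, y up, looking along -z (the intrinsics and any distortion apply to the point x, -y, -z); pixel columns grow to the right and rows downward; lengths in m; the calibration is good to about 2 mm. A picture is of the moment at which its call begins: read the wrist's pose just before it. camera_params takes no time and is no camera call; for the wrist camera it gives the pose at the moment of the call.
- arm.finish_job(): hands the job in; it is judged then, once.
The state is a dict: "clock": time; "joint_pos": joint angles; "qd": joint speeds; "joint_torque": joint torques, N m; "position": TCP position; "tool_rot": TCP orientation; "wrist_force": force on the tool from outside, world axes, zero at the start; "ft_torque": the same for the moment, N m; "finger_gap": finger opening in m; "finger_force": force on a finger pad.
Only numpy, scipy, OpenCV 4.12 (cv2) and the standard library are available. Lean on these libraries where they do the work, as an engineer would, in place of code of your own. Each camera call takes 0.05 s, during which the arm holds its last target. There are 200 camera calls.

### The job

First move all three canisters out of the way into the green side tray, leaving the pastry tin where it is; then set the tin down in the middle of the wooden packing board, lengthwise along it. Finally put every canister back in the middle of the pad of its own colour. Keep everything upright throughout.

Things in the scene. Friction and masses are not known exactly. Their poses are not given: they have to be found in the camera images.
- can_yellow_center (a point): steel canister with a yellow lid and a white paper band, round, 50 mm across and 110 mm tall, standing upright on the yellow pad at the start; the point is at its centre, half-way up (55 mm above its foot), z up. Weighs 0.2 to 0.35 kg. It can be gripped near its top, above the height of the tin
- can_red_center (a point): steel canister with a red lid and a white paper band, round, 50 mm across and 110 mm tall, standing upright on the red pad at the start; the point is at its centre, half-way up (55 mm above its foot), z up. Weighs 0.2 to 0.35 kg. It can be gripped near its top, above the height of the tin
- can_blue_center (a point): steel canister with a blue lid and a white paper band, round, 50 mm across and 110 mm tall, standing upright on the blue pad at the start; the point is at its centre, half-way up (55 mm above its foot), z up. Weighs 0.2 to 0.35 kg. It can be gripped near its top, above the height of the tin
- pad_yellow: flat yellow pad fixed on the storage bay, 3 mm thick: a 54 by 60 mm place for the canister with a 44 mm wide tab that sticks out towards the robot (local -x) to 57 mm from the origin. The origin is the centre of the place, on the pad's underside, so the canister stands 3 mm above it. The three pads are in a row along their y, 68 mm apart, in changing order
- pad_red: flat red pad fixed on the storage bay, 3 mm thick: a 54 by 60 mm place for the canister with a 44 mm wide tab that sticks out towards the robot (local -x) to 57 mm from the origin. The origin is the centre of the place, on the pad's underside, so the canister stands 3 mm above it. The three pads are in a row along their y, 68 mm apart, in changing order
- pad_blue: flat blue pad fixed on the storage bay, 3 mm thick: a 54 by 60 mm place for the canister with a 44 mm wide tab that sticks out towards the robot (local -x) to 57 mm from the origin. The origin is the centre of the place, on the pad's underside, so the canister stands 3 mm above it. The three pads are in a row along their y, 68 mm apart, in changing order
- tin_center (a point): long open steel tin filled with golden pastries with green tops, 56 mm wide (its x), 150 mm long (its y), 36 mm tall, lying in the storage bay close behind the row of canisters (about 10 mm from them); the point is at its centre, half-way up (18 mm). About 0.25 to 0.5 kg. Solid enough to grip across its 56 mm width. On its far side is at least 40 mm of free room up to the bay's rear ledge, 40 mm high above the table
- side_tray: green plastic tray, fixed on the table to the left or right of the bay, 250 mm long (its x) by 130 mm wide (its y), floor 4 mm thick, 4 mm wide rim 10 mm high all round; origin at the centre of its underside
- board: brown wooden packing board, fixed on the table on the other side of the bay, 100 mm wide (its x) by 190 mm long (its y), 12 mm thick; origin at the centre of its underside

How it is judged:
On the way, in this order (a step that is already met when the one before it is completed fails the run):
1. all three canisters stand in the side tray, the tin still where it was (x of can_yellow_center in the frame of side_tray between -0.105 and 0.105 m and y of can_yellow_center in the frame of side_tray between -0.05 and 0.05 m and height (world z) of each of can_yellow_center, can_red_center, can_blue_center below 0.068 m and angle between each of can_yellow_center, can_red_center, can_blue_center's own z axis and vertical below 0.12 rad and x of can_red_center in the frame of side_tray between -0.105 and 0.105 m and y of can_red_center in the frame of side_tray between -0.05 and 0.05 m and x of can_blue_center in the frame of side_tray between -0.105 and 0.105 m and y of can_blue_center in the frame of side_tray between -0.05 and 0.05 m and distance of tin_center from where it was at the start of the episode below 0.025 m), for 0.2 s.
2. the tin lies in the middle of the packing board, lengthwise along it, the canisters still in the side tray (horizontal distance between tin_center and board below 0.015 m and angle between the y axis of tin_center and the y axis of board, either way round below 0.2 rad and height (world z) of tin_center below 0.036 m and angle between tin_center's own z axis and vertical below 0.1 rad and x of can_yellow_center in the frame of side_tray between -0.105 and 0.105 m and y of can_yellow_center in the frame of side_tray between -0.05 and 0.05 m and height (world z) of each of can_yellow_center, can_red_center, can_blue_center below 0.068 m and angle between each of can_yellow_center, can_red_center, can_blue_center's own z axis and vertical below 0.12 rad and x of can_red_center in the frame of side_tray between -0.105 and 0.105 m and y of can_red_center in the frame of side_tray between -0.05 and 0.05 m and x of can_blue_center in the frame of side_tray between -0.105 and 0.105 m and y of can_blue_center in the frame of side_tray between -0.05 and 0.05 m), for 0.2 s.
At the end, for the whole second after the job is handed in: The tin lies flat on the packing board, its centre within 15 mm of the board's centre and its length within 0.2 rad of the board's length; each canister stands upright on the pad of its own colour, within 12 mm of the pad's centre; all at rest and let go (horizontal distance between tin_center and board below 0.015 m and angle between the y axis of tin_center and the y axis of board, either way round below 0.2 rad and height (world z) of tin_center below 0.036 m and angle between each of tin_center, can_yellow_center, can_red_center, can_blue_center's own z axis and vertical below 0.1 rad and linear speed of each of tin, can_yellow, can_red, can_blue below 0.02 m/s and horizontal distance between can_yellow_center and pad_yellow below 0.012 m and height (world z) of each of can_yellow_center, can_red_center, can_blue_center below 0.07 m and horizontal distance between can_red_center and pad_red below 0.012 m and horizontal distance between can_blue_center and pad_blue below 0.012 m and contact force between the fingers and anything else below 0.5 N); the robot touches nothing.
It fails at once if a canister or the tin is tipped over (tilted more than 0.6 rad) (angle between any of can_yellow_center, can_red_center, can_blue_center, tin_center's own z axis and vertical above 0.6 rad).
It also fails if it takes over 144 s, if anything falls off the work surface, if the arm or the gripper's body presses on something with over 40 N, if the wrist force passes 120 N, or if a joint passes its speed limit or range.

## Working session

There is one attempt and no reset: what is moved stays moved. The work goes in short steps, Python scripts to look and compute and a tool call to move; the robot and the scene stay as the last step left them, time stands still between calls to the robot, and variables do not carry over. Pictures are saved under pics/ and viewed, at most 14 in all, crops included, and the job is handed in when it is done.

Besides the shell and the picture viewer there is one more tool, called after "Emit:" as name(argument=value, ...) on one line, values as JSON. jog_arm: Moves the arm, as the interface text tells. Its arguments: {"type":"object","properties":{"deltas":{"type":"array","items":{"type":"array","items":{"type":"array","items":{"type":"number"}}}},"force":{"type":"number"}},"required":["deltas"]}

```bash
mkdir -p pics; ls
python3 - <<'E'
from station import arm
import cv2,numpy as np
s=arm.get_state();print({k:np.round(v,3).tolist() for k,v in s.items()})
for n in("scene","side"):
    cv2.imwrite(f"pics/{n}0.png",arm.capture(n));p=arm.camera_params(n);print(n,{k:np.round(v,4).tolist() for k,v in p.items()})
E
```

```text
pics
{'clock': 0.0, 'joint_pos': [1.082, 0.264, -0.049, 1.259, -0.0, 1.415], 'qd': [0.002, -0.001, -0.0, -0.001, -0.0, -0.0], 'joint_torque': [0.001, -63.761, 38.457, 0.014, -0.0, 0.0], 'position': [0.172, 0.496, 0.231], 'tool_rot': [-0.522, -3.098, 0.002], 'wrist_force': [-0.114, -0.228, -0.595], 'ft_torque': [0.042, -0.01, 0.033], 'finger_force': 0.0, 'finger_gap': 0.086}
scene {'fx': 494.9338, 'fy': 494.9338, 'cx': 257.8062, 'cy': 186.9295, 'camera_from_world': [[0.8323, 0.5543, -0.002, -0.4432], [-0.3732, 0.5631, 0.7373, 0.1355], [0.4098, -0.6129, 0.6755, -1.3768], [0.0, 0.0, 0.0, 1.0]]}
side {'fx': 371.86, 'fy': 371.86, 'cx': 260.5672, 'cy': 191.3059, 'camera_from_world': [[-0.9901, -0.1396, 0.0112, 0.5324], [0.1092, -0.7194, 0.6859, -0.0925], [-0.0877, 0.6804, 0.7276, -0.8931], [0.0, 0.0, 0.0, 1.0]]}
```

View pics/scene0.png

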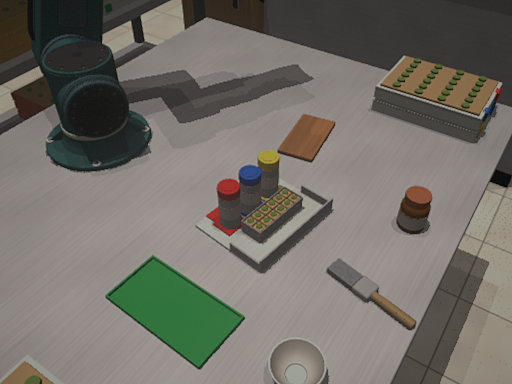

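View pics/side0.png

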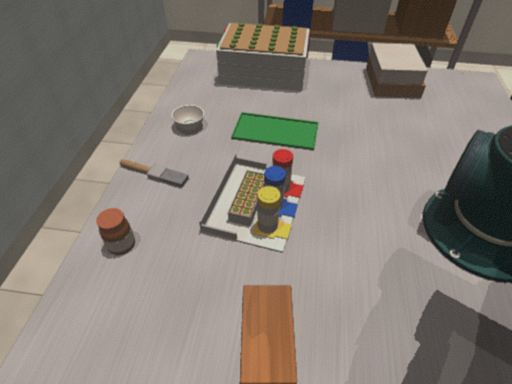

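Scene picture: lids red (229,187), blue (250,175), yellow (268,158), tin about (272,213), tray (175,308), board (307,137). The side picture shows the same things; the board is partly cut off at the bottom there.

```bash
cat > h.py <<'E'
from station import arm
import cv2,numpy as np
from scipy.spatial.transform import Rotation as R
HSV=dict(yellow=((22,130,110),(34,255,255)),red=((0,180,90),(4,255,255)),red2=((174,170,90),(179,255,255)),blue=((105,140,60),(125,255,255)),green=((55,140,50),(75,255,255)),brown=((6,110,50),(17,220,220)))
def mask(img,c):
    h=cv2.cvtColor(img,cv2.COLOR_BGR2HSV);m=cv2.inRange(h,*map(np.array,HSV[c]))
    if c=="red": m|=cv2.inRange(h,*map(np.array,HSV["red2"]))
    return m
def conts(m,amin=30):
    c,_=cv2.findContours(m,cv2.RETR_EXTERNAL,cv2.CHAIN_APPROX_NONE)
    return sorted([k for k in c if cv2.contourArea(k)>amin],key=cv2.contourArea,reverse=True)
def ray(p,uv):
    uv=np.atleast_2d(np.asarray(uv,float));T=np.array(p["camera_from_world"]);
    d=np.c_[(uv[:,0]-p["cx"])/p["fx"],-(uv[:,1]-p["cy"])/p["fy"],-np.ones(len(uv))]
    return -T[:3,:3].T@T[:3,3],d@T[:3,:3]
def plane(p,uv,z):
    o,d=ray(p,uv);return o+d*((z-o[2])/d[:,2])[:,None]
def proj(p,X):
    T=np.array(p["camera_from_world"]);c=np.atleast_2d(X)@T[:3,:3].T+T[:3,3]
    return np.c_[p["cx"]-p["fx"]*c[:,0]/c[:,2],p["cy"]+p["fy"]*c[:,1]/c[:,2]]
def rect(P):
    r=cv2.minAreaRect((P[:,:2]*1000).astype(np.float32));b=cv2.boxPoints(r)
    e=[b[1]-b[0],b[2]-b[1]];e=max(e,key=np.linalg.norm)
    return np.round(r[0],1),np.round(r[1],1),round(float(np.degrees(np.arctan2(e[1],e[0]))),1)
E
python3 - <<'E'
from h import *
for n in("scene","side"):
    img=cv2.imread(f"pics/{n}0.png");p=arm.camera_params(n)
    for c in("yellow","red","blue"):
        for k in conts(mask(img,c),20)[:3]:
            print(n,c,cv2.contourArea(k),cv2.boundingRect(k),rect(plane(p,k[:,0],.116)))
    for c,z in(("green",.01),("brown",.012)):
        for k in conts(mask(img,c),300)[:2]:
            print(n,c,cv2.contourArea(k),cv2.boundingRect(k),rect(plane(p,k[:,0],z)))
E
```

```text
scene yellow 197.5 (258, 151, 21, 13) (array([514.2,  70.1]), array([45.9, 43.4]), 33.5)
scene red 213.0 (218, 179, 22, 14) (array([495.9, -58. ]), array([45.4, 41.3]), 33.5)
scene red 53.0 (207, 208, 12, 13) (array([ 524. , -142.1]), array([29., 21.]), 80.7)
scene red 39.5 (214, 222, 24, 13) (array([ 562.5, -164.3]), array([47. , 20.6]), 13.5)
scene blue 210.0 (240, 166, 21, 14) (array([510.2,   2.5]), array([44.3, 43.8]), 33.5)
scene green 5548.5 (106, 265, 115, 96) (array([ 534.9, -310. ]), array([123. , 241.4]), -3.6)
scene brown 2256.0 (381, 56, 117, 59) (array([696.9, 792. ]), array([224.4, 304.8]), -0.1)
scene brown 1427.0 (278, 115, 57, 46) (array([485.6, 313.9]), array([ 99. , 193.2]), -81.9)
side yellow 288.0 (257, 186, 23, 18) (array([512.8,  69. ]), array([48.1, 50.3]), -81.4)
side yellow 168.5 (267, 223, 24, 15) (array([479. , 162.8]), array([42.3, 38.7]), 80.3)
side red 158.5 (274, 150, 18, 13) (array([494.3, -61.2]), array([41.1, 44. ]), -83.4)
side red 101.0 (285, 182, 17, 14) (array([458. ,  48.2]), array([42.6, 29. ]), 75.7)
side blue 212.0 (265, 166, 20, 15) (array([5.066e+02, 2.000e-01]), array([43.8, 46.5]), -82.4)
side blue 146.5 (279, 200, 18, 17) (array([466.9, 103.3]), array([44.1, 29.6]), 82.4)
side brown 4914.5 (240, 286, 57, 98) (array([479.3, 322.4]), array([ 97.8, 186.1]), -81.8)
side brown 3322.5 (310, 0, 147, 47) (array([  110.8, -1230.3]), array([543.3, 704.9]), -0.2)
```

Everything agrees with the given sizes: lids 67 mm apart on a row at 82°, tray about 241 × 123 mm inside its rim, board 99 × 193 mm. Plan: keep the fingers closing across the row (yaw about -8°) and put the cans zigzag in the tray.

```bash
cat >> h.py <<'E'
def to(*wps):
    """wps (x,y,z,yawdeg of tool y): print shift(25mm)+turn(6deg) from the present pose"""
    s=arm.get_state();P=s["position"];Q=R.from_rotvec(s["tool_rot"])
    ty=Q.as_matrix()[:,1];print("now",np.round(P,4),"yaw",round(float(np.degrees(np.arctan2(ty[1],ty[0]))),2),"t",s["clock"],"gap",s["finger_gap"])
    for x,y,z,a in wps:
        a=np.radians(a);Y=np.array([np.cos(a),np.sin(a),0]);Z=np.array([0,0,-1.]);G=np.c_[np.cross(Y,Z),Y,Z]
        d=Q.inv().apply(np.array([x,y,z])-P)/.025;r=(Q.inv()*R.from_matrix(G)).as_rotvec()/np.radians(6)
        print((x,y,z),np.round(d,2).tolist(),np.round(r,2).tolist())
def tray(lx,ly,c=(.535,-.310),yaw=-3.6):
    a=np.radians(yaw);return c[0]+lx*np.cos(a)-ly*np.sin(a),c[1]+lx*np.sin(a)+ly*np.cos(a)
E
python3 - <<'E'
from h import *
to((.5135,.0695,.231,-8),(.5135,.0695,.075,-8))
for a in((-.07,-.028),(0,.028),(.07,-.028)):print(np.round(tray(*a),4))
img=cv2.imread("pics/side0.png");p=arm.camera_params("side")
h=cv2.cvtColor(img,cv2.COLOR_BGR2HSV);print(h[131,275])
HSV["green"]=((55,100,30),(85,255,255))
for k in conts(mask(img,"green"),300)[:2]:print(rect(plane(p,k[:,0],.008)))
E
```

```text
now [0.1719 0.4958 0.2309] yaw 70.87 t 0.1 gap 0.08539168178504475
(0.5135, 0.0695, 0.231) [-18.5, -11.63, 0.0] [-0.01, 0.0, 13.15]
(0.5135, 0.0695, 0.075) [-18.5, -11.63, 6.24] [-0.01, 0.0, 13.15]
[ 0.4634 -0.3335]
[ 0.5368 -0.2821]
[ 0.6031 -0.3423]
[ 63 138 137]
(array([ 534.8, -302.1]), array([129. , 245.7]), -3.5)
```

Emit:
jog_arm(deltas=[[[-1.5, -1, 0, 0, 0, 1.1, -1], [-3.1, -2, 0, 0, 0, 2.2, -1], [-4.7, -3, 0, 0, 0, 3.4, -1], [-6.2, -3.9, 0, 0, 0, 4.5, -1], [-7.8, -4.9, 0, 0, 0, 5.6, -1], [-9.4, -5.9, 0, 0, 0, 6.7, -1], [-10.9, -6.9, 0, 0, 0, 7.8, -1], [-12.5, -7.9, 0, 0, 0, 8.9, -1], [-14.1, -8.9, 0, 0, 0, 10, -1], [-15.7, -9.9, 0, 0, 0, 11.2, -1], [-17.2, -10.8, 0, 0, 0, 12.3, -1], [-18.5, -11.63, 0, 0, 0, 13.15, -1], [-18.5, -11.63, 0.5, 0, 0, 13.15, -1]]])

```text
clock: 1.72
position: [0.5152, 0.068, 0.2184]
tool_rot: [2.375, 2.056, 0.001]
wrist_force: [-0.8, 0.1, -0.1]
finger_gap: 0.0854
finger_force: 0.0
```

Run:
```python
from h import *
to((.5135,.0695,.231,-8),(.5135,.0695,.076,-8))
p=arm.camera_params("wrist");img=arm.capture("wrist");cv2.imwrite("pics/w1.png",img)
for c in("yellow","red","blue"):
    for k in conts(mask(img,c),200)[:2]:
        print(c,cv2.contourArea(k),cv2.boundingRect(k),rect(plane(p,k[:,0],.116)))
```

```text
now [0.5152 0.068  0.2184] yaw -8.23 t 1.725 gap 0.08537013768683345
(0.5135, 0.0695, 0.231) [0.05, -0.08, -0.5] [0.01, 0.0, -0.04]
(0.5135, 0.0695, 0.076) [0.05, -0.08, 5.7] [0.01, 0.0, -0.04]
yellow 4555.0 (203, 131, 82, 89) (array([508.1,  78.6]), array([69.7, 59.8]), 86.4)
red 1924.0 (228, 311, 55, 45) (array([495.7, -64.1]), array([46.8, 48. ]), -8.3)
red 616.5 (209, 255, 24, 32) (array([476.2,   2.1]), array([29. , 18.9]), 81.8)
blue 2536.0 (230, 235, 59, 60) (array([ 5.087e+02, -1.000e-01]), array([50.3, 50.4]), -77.3)
blue 856.5 (206, 200, 32, 36) (array([485.4,  48.4]), array([29.6, 24.2]), 81.8)
```

View pics/w1.png

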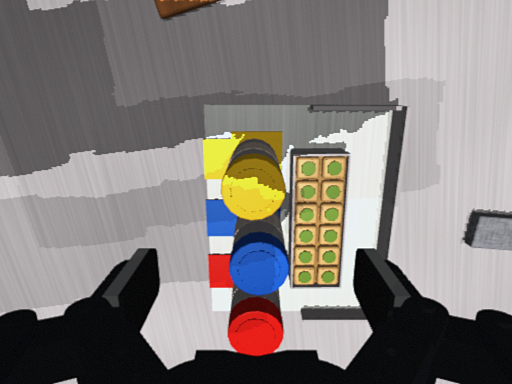

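Wrist picture: lids yellow (253,190), blue (259,267), red (255,330); tin between (292,150) and (348,287) right of the row, pad tabs to the left. This agrees with the scene estimate, so grasp yellow.

Emit:
jog_arm(deltas=[[[0.05, -0.08, 1.5, 0, 0, 0, -1], [0.05, -0.08, 3, 0, 0, 0, -1], [0.05, -0.08, 4.5, 0, 0, 0, -1], [0.05, -0.08, 5.7, 0, 0, 0, -1], [0.05, -0.08, 5.7, 0, 0, 0, -1], [0.05, -0.08, 5.7, 0, 0, 0, 1], [0.05, -0.08, 5.7, 0, 0, 0, 1], [0.05, -0.08, 5.7, 0, 0, 0, 1], [0.05, -0.08, 5.7, 0, 0, 0, 1], [0.05, -0.08, 5.7, 0, 0, 0, 1]]], force=50)

```text
clock: 3.02
position: [0.5127, 0.0714, 0.0777]
tool_rot: [2.37, 2.06, 0.003]
wrist_force: [-1.4, 1.5, 8.1]
finger_gap: 0.0495
finger_force: 50.0
```

Run:
```python
from h import *
print(arm.get_state()["finger_force"])
c=(.535,-.308)
x,y=tray(.07,-.028,c)
to((.5135,.0695,.24,-8),(x,y,.24,-8),(x,y,.076,-8))
```

```text
50.00042259693146
now [0.5127 0.0714 0.0777] yaw -8.02 t 3.025 gap 0.049530653289264065
(0.5135, 0.0695, 0.24) [-0.07, 0.06, -6.49] [0.02, -0.0, -0.0]
(np.float64(0.6031037364431583), np.float64(-0.3403400847630435), 0.24) [-15.8, 5.89, -6.49] [0.02, -0.0, -0.0]
(np.float64(0.6031037364431583), np.float64(-0.3403400847630435), 0.076) [-15.8, 5.88, 0.07] [0.02, -0.0, -0.0]
```

Emit:
jog_arm(deltas=[[[0, 0, -1.5, 0, 0, 0, 1], [0, 0, -3.2, 0, 0, 0, 1], [0, 0, -5, 0, 0, 0, 1], [0, 0, -6.5, 0, 0, 0, 1], [-1.2, 0.5, -6.5, 0, 0, 0, 1], [-2.8, 1, -6.5, 0, 0, 0, 1], [-4.5, 1.7, -6.5, 0, 0, 0, 1], [-6.2, 2.3, -6.5, 0, 0, 0, 1], [-7.9, 2.9, -6.5, 0, 0, 0, 1], [-9.6, 3.6, -6.5, 0, 0, 0, 1], [-11.3, 4.2, -6.5, 0, 0, 0, 1], [-13, 4.8, -6.5, 0, 0, 0, 1], [-14.7, 5.5, -6.5, 0, 0, 0, 1], [-15.8, 5.9, -6.5, 0, 0, 0, 1], [-15.8, 5.9, -5.5, 0, 0, 0, 1], [-15.8, 5.9, -4, 0, 0, 0, 1], [-15.8, 5.9, -2.5, 0, 0, 0, 1], [-15.8, 5.9, -1, 0, 0, 0, 1], [-15.8, 5.9, -0.2, 0, 0, 0, 1], [-15.8, 5.9, -0.1, 0, 0, 0, 1]]])

```text
clock: 5.52
position: [0.6022, -0.34, 0.078]
tool_rot: [-2.37, -2.059, 0.001]
wrist_force: [-0.3, -0.5, -1.9]
finger_gap: 0.0489
finger_force: 53.7
```

Run:
```python
from h import *
c=(.535,-.308)
to((*tray(.07,-.028,c),.076,-8));print(arm.get_state()["wrist_force"])
p=arm.camera_params("wrist");img=arm.capture("wrist");cv2.imwrite("pics/w2.png",img)
```

```text
now [ 0.6022 -0.34    0.078 ] yaw -8.02 t 5.525 gap 0.048854750789197265
(np.float64(0.6031037364431583), np.float64(-0.3403400847630435), 0.076) [-0.01, 0.04, 0.08] [-0.02, -0.01, -0.0]
[-0.32081411 -0.48978198 -1.91303687]
```

View pics/w2.png

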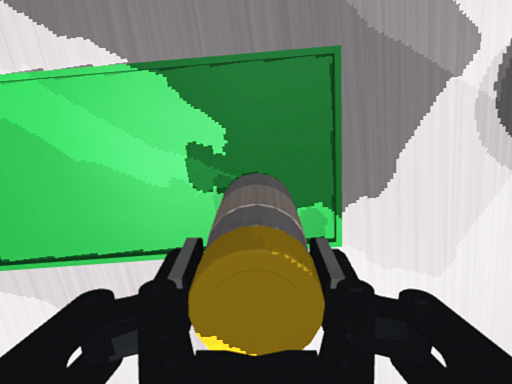

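Wrist picture: the yellow can is held upright over the tray, right corners of the tray at about (340,47) and (340,245). Checking the tray pose from them.

Run:
```python
from h import *
p=arm.camera_params("wrist")
P=plane(p,[(340,46),(342,246),(0,75),(0,269)],.010);print(np.round(P,4))
print(proj(p,[[.6022,-.34,.006],[.6022,-.34,.116]]))
```

```text
[[ 0.6653 -0.2503  0.01  ]
 [ 0.6582 -0.3799  0.01  ]
 [ 0.4616 -0.2381  0.01  ]
 [ 0.4144 -0.364   0.01  ]]
[[255.00620415 201.19048444]
 [254.42514345 296.73055244]]
```

Emit:
jog_arm(deltas=[[[0, 0, 0.08, 0, 0, 0, 1], [0, 0, 0.12, 0, 0, 0, 1]]])

```text
clock: 5.82
position: [0.6032, -0.3407, 0.0767]
tool_rot: [2.37, 2.06, 0.0]
wrist_force: [-0.0, -1.1, -2.9]
finger_gap: 0.0489
finger_force: 53.7
```

Emit:
jog_arm(deltas=[[[0, 0, 0.04, 0, 0, 0, 1], [0, 0, 0.08, 0, 0, 0, 1]]])

```text
clock: 6.08
position: [0.6029, -0.3405, 0.0739]
tool_rot: [2.371, 2.06, 0.0]
wrist_force: [0.4, -0.2, -3.0]
finger_gap: 0.049
finger_force: 53.7
```

Emit:
jog_arm(deltas=[[[0, 0, 0.04, 0, 0, 0, 1], [0, 0, 0.08, 0, 0, 0, 1]]])

```text
clock: 6.32
position: [0.603, -0.3406, 0.0727]
tool_rot: [2.371, 2.06, -0.0]
wrist_force: [-2.9, 2.3, 14.4]
finger_gap: 0.0488
finger_force: 55.0
```

Run:
```python
from h import *
to((.603,-.3406,.24,-8),(.509,.0005,.24,-8),(.509,.0005,.077,-8))
```

```text
now [ 0.603  -0.3406  0.0727] yaw -8.03 t 6.325 gap 0.048826163209550945
(0.603, -0.3406, 0.24) [-0.0, 0.01, -6.69] [0.01, 0.01, -0.0]
(0.509, 0.0005, 0.24) [12.98, -5.62, -6.71] [0.01, 0.01, -0.0]
(0.509, 0.0005, 0.077) [12.99, -5.63, -0.19] [0.01, 0.01, -0.0]
```

Emit:
jog_arm(deltas=[[[0, 0, 0, 0, 0, 0, -1], [0, 0, 0, 0, 0, 0, -1], [0, 0, 0, 0, 0, 0, -1], [0, 0, -1.5, 0, 0, 0, -1], [0, 0, -3.3, 0, 0, 0, -1], [0, 0, -5, 0, 0, 0, -1], [1.2, -0.5, -5, 0, 0, 0, -1], [2.9, -1.25, -5, 0, 0, 0, -1], [4.6, -2, -5, 0, 0, 0, -1], [6.3, -2.75, -5, 0, 0, 0, -1], [8, -3.5, -5, 0, 0, 0, -1], [9.7, -4.2, -5, 0, 0, 0, -1], [11.4, -5, -5, 0, 0, 0, -1], [13, -5.63, -5, 0, 0, 0, -1], [13, -5.63, -5, 0, 0, 0, -1], [13, -5.63, -3.5, 0, 0, 0, -1], [13, -5.63, -1.8, 0, 0, 0, -1], [13, -5.63, -0.2, 0, 0, 0, -1], [13, -5.63, -0.2, 0, 0, 0, -1]]])

```text
clock: 8.7
position: [0.5074, 0.0006, 0.075]
tool_rot: [-2.37, -2.058, 0.005]
wrist_force: [-0.1, -0.3, 0.8]
finger_gap: 0.0856
finger_force: 0.0
```

Run:
```python
from h import *
c=(.537,-.308)
to((.509,.0005,.0765,-8),(*tray(0,.028,c,-3.2),.24,-8),(*tray(0,.028,c,-3.2),.073,-8))
```

```text
now [0.5074 0.0006 0.075 ] yaw -8.06 t 8.7 gap 0.08558362643664598
(0.509, 0.0005, 0.0765) [0.0, 0.06, -0.06] [-0.04, 0.0, -0.01]
(np.float64(0.5385630021398086), np.float64(-0.28004365860290453), 0.24) [-10.94, 2.78, -6.61] [-0.04, 0.0, -0.01]
(np.float64(0.5385630021398086), np.float64(-0.28004365860290453), 0.073) [-10.94, 2.81, 0.07] [-0.04, 0.0, -0.01]
```

Emit:
jog_arm(deltas=[[[0, 0.06, 0, 0, 0, 0, 1], [0, 0.06, 0, 0, 0, 0, 1], [0, 0.06, 0, 0, 0, 0, 1], [0, 0.06, 0, 0, 0, 0, 1], [0, 0.06, 0, 0, 0, 0, 1], [0, 0.06, -1.5, 0, 0, 0, 1], [0, 0.06, -3.4, 0, 0, 0, 1], [0, 0.06, -5.2, 0, 0, 0, 1], [0, 0.06, -6, 0, 0, 0, 1], [-1.3, 0.4, -6, 0, 0, 0, 1], [-3.2, 0.8, -6, 0, 0, 0, 1], [-5.2, 1.3, -6, 0, 0, 0, 1], [-7.2, 1.8, -6, 0, 0, 0, 1], [-9.2, 2.3, -6, 0, 0, 0, 1], [-10.94, 2.8, -6, 0, 0, 0, 1], [-10.94, 2.8, -6, 0, 0, 0, 1], [-10.94, 2.8, -4.5, 0, 0, 0, 1], [-10.94, 2.8, -2.7, 0, 0, 0, 1], [-10.94, 2.8, -1, 0, 0, 0, 1], [-10.94, 2.8, 0, 0, 0, 0, 1]]])

```text
clock: 11.2
position: [0.5393, -0.2784, 0.0755]
tool_rot: [-2.37, -2.06, 0.0]
wrist_force: [-0.5, -0.2, -3.4]
finger_gap: 0.0489
finger_force: 52.5
```

Emit:
jog_arm(deltas=[[[0, 0, 0.06, 0, 0, 0, 1], [0, 0, 0.12, 0, 0, 0, 1]]])

```text
clock: 11.45
position: [0.5406, -0.2796, 0.0751]
tool_rot: [2.37, 2.06, 0.001]
wrist_force: [-0.2, 0.4, -2.6]
finger_gap: 0.049
finger_force: 52.2
```

Emit:
jog_arm(deltas=[[[0, 0, 0.06, 0, 0, 0, 1], [0, 0, 0.1, 0, 0, 0, 1], [0, 0, 0.1, 0, 0, 0, 1]]])

```text
clock: 11.82
position: [0.5405, -0.2801, 0.0729]
tool_rot: [2.37, 2.059, 0.001]
wrist_force: [-2.4, 0.4, 8.4]
finger_gap: 0.0491
finger_force: 53.7
```

Run:
```python
from h import *
to((.4955,-.0615,.2,-8),(.4955,-.0615,.0765,-8))
```

```text
now [ 0.5405 -0.2801  0.0729] yaw -8.03 t 11.825 gap 0.049116168469896145
(0.4955, -0.0615, 0.2) [8.4, -2.99, -5.1] [0.02, 0.01, -0.0]
(0.4955, -0.0615, 0.0765) [8.4, -3.0, -0.16] [0.02, 0.01, -0.0]
```

Emit:
jog_arm(deltas=[[[0, 0, 0, 0, 0, 0, -1], [0, 0, 0, 0, 0, 0, -1], [0, 0, 0, 0, 0, 0, -1], [0, 0, -1.5, 0, 0, 0, -1], [0, 0, -3.3, 0, 0, 0, -1], [0, 0, -5, 0, 0, 0, -1], [1.5, -0.5, -5, 0, 0, 0, -1], [3.3, -1.2, -5, 0, 0, 0, -1], [5.1, -1.8, -5, 0, 0, 0, -1], [6.9, -2.5, -5, 0, 0, 0, -1], [8.4, -3, -5, 0, 0, 0, -1], [8.4, -3, -5, 0, 0, 0, -1], [8.4, -3, -3.5, 0, 0, 0, -1], [8.4, -3, -1.8, 0, 0, 0, -1], [8.4, -3, -0.2, 0, 0, 0, -1], [8.4, -3, -0.2, 0, 0, 0, -1], [8.4, -3, -0.2, 0, 0, 0, -1]]])

```text
clock: 13.95
position: [0.4958, -0.0617, 0.0776]
tool_rot: [2.371, 2.059, 0.001]
wrist_force: [-0.6, -0.6, -0.4]
finger_gap: 0.0857
finger_force: 0.0
```

Run:
```python
from h import *
c=(.537,-.308)
q=tray(-.07,-.028,c,-3.2)
to((.4955,-.0615,.0765,-8),(*q,.24,-8),(*q,.073,-8))
```

```text
now [ 0.4958 -0.0617  0.0776] yaw -8.05 t 13.95 gap 0.08569703188504557
(0.4955, -0.0615, 0.0765) [0.01, -0.01, 0.04] [0.01, 0.0, -0.01]
(np.float64(0.4655461443674528), np.float64(-0.332048836047574), 0.24) [-10.88, 0.32, -6.49] [0.01, 0.0, -0.01]
(np.float64(0.4655461443674528), np.float64(-0.332048836047574), 0.073) [-10.88, 0.31, 0.19] [0.01, 0.0, -0.01]
```

Emit:
jog_arm(deltas=[[[0, 0, 0, 0, 0, 0, 1], [0, 0, 0, 0, 0, 0, 1], [0, 0, 0, 0, 0, 0, 1], [0, 0, 0, 0, 0, 0, 1], [0, 0, 0, 0, 0, 0, 1], [0, 0, -1.5, 0, 0, 0, 1], [0, 0, -3.4, 0, 0, 0, 1], [0, 0, -5.2, 0, 0, 0, 1], [0, 0, -6.2, 0, 0, 0, 1], [-1.3, 0.1, -6.2, 0, 0, 0, 1], [-3.2, 0.1, -6.2, 0, 0, 0, 1], [-5.2, 0.2, -6.2, 0, 0, 0, 1], [-7.2, 0.2, -6.2, 0, 0, 0, 1], [-9.2, 0.3, -6.2, 0, 0, 0, 1], [-10.88, 0.32, -6.2, 0, 0, 0, 1], [-10.88, 0.32, -6.2, 0, 0, 0, 1], [-10.88, 0.32, -4.5, 0, 0, 0, 1], [-10.88, 0.32, -2.7, 0, 0, 0, 1], [-10.88, 0.32, -1, 0, 0, 0, 1], [-10.88, 0.32, 0.05, 0, 0, 0, 1]]])

```text
clock: 16.45
position: [0.4644, -0.3301, 0.0734]
tool_rot: [-2.369, -2.06, 0.0]
wrist_force: [0.0, -0.4, -2.3]
finger_gap: 0.0492
finger_force: 53.4
```

Emit:
jog_arm(deltas=[[[0, 0, 0.05, 0, 0, 0, 1], [0, 0, 0.1, 0, 0, 0, 1], [0, 0, 0.1, 0, 0, 0, 1]]])

```text
clock: 16.82
position: [0.4653, -0.3316, 0.0733]
tool_rot: [2.37, 2.06, 0.0]
wrist_force: [0.4, 0.0, -2.1]
finger_gap: 0.049
finger_force: 53.4
```

Emit:
jog_arm(deltas=[[[0, 0, 0.06, 0, 0, 0, 1], [0, 0, 0.1, 0, 0, 0, 1]]])

```text
clock: 17.08
position: [0.4653, -0.3321, 0.071]
tool_rot: [2.37, 2.059, -0.001]
wrist_force: [-4.8, 1.8, 18.8]
finger_gap: 0.0491
finger_force: 55.2
```

Run:
```python
from h import *
to((.54,0,.28,-8))
```

```text
now [ 0.4653 -0.3321  0.071 ] yaw -8.03 t 17.075 gap 0.049054291829559775
(0.54, 0, 0.28) [13.56, 1.11, -8.38] [0.01, 0.01, -0.0]
```

Emit:
jog_arm(deltas=[[[0, 0, 0, 0, 0, 0, -1], [0, 0, 0, 0, 0, 0, -1], [0, 0, 0, 0, 0, 0, -1], [0, 0, -1.5, 0, 0, 0, -1], [0, 0, -3.3, 0, 0, 0, -1], [0, 0, -5, 0, 0, 0, -1], [1.5, 0.1, -5.5, 0, 0, 0, -1], [3.4, 0.3, -6, 0, 0, 0, -1], [5.4, 0.5, -6.5, 0, 0, 0, -1], [7.4, 0.6, -7, 0, 0, 0, -1], [9.4, 0.8, -7.5, 0, 0, 0, -1], [11.4, 1, -8, 0, 0, 0, -1], [13.5, 1.1, -8.4, 0, 0, 0, -1], [13.5, 1.1, -8.4, 0, 0, 0, -1], [13.5, 1.1, -8.4, 0, 0, 0, -1]]])

```text
clock: 18.95
position: [0.5392, -0.0014, 0.2798]
tool_rot: [-2.371, -2.061, 0.001]
wrist_force: [-0.0, -0.5, -0.2]
finger_gap: 0.0856
finger_force: 0.0
```

Run:
```python
from h import *
to()
p=arm.camera_params("wrist");img=arm.capture("wrist");cv2.imwrite("pics/w3.png",img)
for c in("yellow","red","blue"):
    for k in conts(mask(img,c),200)[:2]:
        print(c,cv2.contourArea(k),cv2.boundingRect(k),rect(plane(p,k[:,0],.009)))
cv2.imwrite("pics/s3.png",arm.capture("scene"))
```

```text
now [ 0.5392 -0.0014  0.2798] yaw -7.99 t 18.95 gap 0.0855913636106119
yellow 3130.5 (181, 69, 71, 52) (array([501.6,  71.8]), array([58.6, 83.6]), -7.9)
red 2319.0 (187, 181, 64, 43) (array([481.9, -62.4]), array([58.3, 82.1]), -8.0)
blue 2706.0 (184, 128, 67, 47) (array([491.4,   4.4]), array([58.2, 82.5]), -7.9)
```

View pics/w3.png

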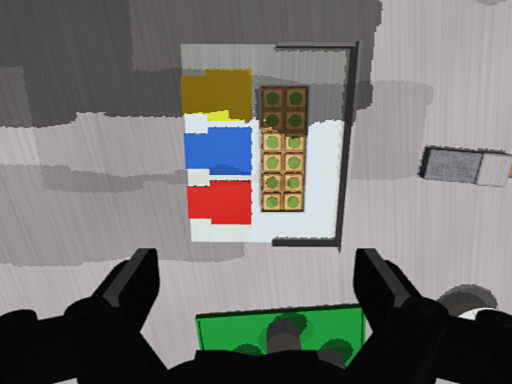

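View pics/s3.png

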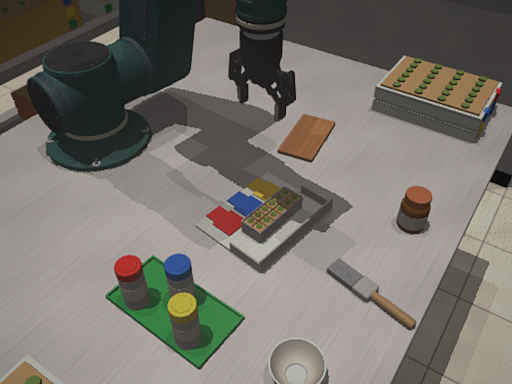

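Wrist picture: pads at x 181–252 px with full 84×59 mm outlines; tin rim corners about (260,86), (308,86), (305,211), (261,211). Scene picture: all three canisters stand in the tray.

Run:
```python
from h import *
p=arm.camera_params("wrist")
P=plane(p,[(260,86),(308,86),(305,212),(261,212)],.042);print(rect(P))
c=rect(P)[0]/1000
to((*c,.2,-8),(*c,.03,-8))
```

```text
(array([571.8,  -2.8]), array([147.3,  53.7]), 82.6)
now [ 0.5391 -0.0021  0.2797] yaw -8.09 t 19.05 gap 0.08537418945125459
(np.float64(0.5718), np.float64(-0.0028), 0.2) [0.16, 1.3, 3.19] [-0.0, 0.0, -0.01]
(np.float64(0.5718), np.float64(-0.0028), 0.03) [0.16, 1.3, 9.99] [-0.0, 0.0, -0.01]
```

Emit:
jog_arm(deltas=[[[0.1, 0.6, 1, 0, 0, 0, -1], [0.16, 1.3, 2.8, 0, 0, 0, -1], [0.16, 1.3, 4.8, 0, 0, 0, -1], [0.16, 1.3, 6.8, 0, 0, 0, -1], [0.16, 1.3, 8.4, 0, 0, 0, -1], [0.16, 1.3, 9.6, 0, 0, 0, -1], [0.16, 1.3, 10.4, 0, 0, 0, -1], [0.16, 1.3, 10.4, 0, 0, 0, -1], [0.16, 1.3, 10.4, 0, 0, 0, -1]]])

```text
clock: 20.18
position: [0.5724, -0.0025, 0.0208]
tool_rot: [2.372, 2.059, 0.001]
wrist_force: [0.1, 0.2, 0.8]
finger_gap: 0.0857
finger_force: 0.0
```

Emit:
jog_arm(deltas=[[[0, 0, 0, 0, 0, 0, 1], [0, 0, 0, 0, 0, 0, 1], [0, 0, 0, 0, 0, 0, 1], [0, 0, 0, 0, 0, 0, 1], [0, 0, 0, 0, 0, 0, 1], [0, 0, -0.3, 0, 0, 0, 1], [0, 0, -1, 0, 0, 0, 1], [0, 0, -2.2, 0, 0, 0, 1], [0, 0, -3.8, 0, 0, 0, 1], [0, 0, -5.4, 0, 0, 0, 1], [0, 0, -6, 0, 0, 0, 1]]], force=70)

```text
clock: 21.55
position: [0.5727, -0.0018, 0.1727]
tool_rot: [2.37, 2.059, 0.003]
wrist_force: [0.4, -0.1, -4.6]
finger_gap: 0.0544
finger_force: 75.6
```

Run:
```python
from h import *
to((.4856,.3139,.17,8),(.4856,.3139,.035,8))
```

```text
now [ 0.5727 -0.0018  0.1727] yaw -8.02 t 21.55 gap 0.054367216354755936
(0.4856, 0.3139, 0.17) [12.02, -5.21, 0.09] [0.03, 0.0, -2.67]
(0.4856, 0.3139, 0.035) [12.02, -5.23, 5.49] [0.03, 0.0, -2.67]
```

Emit:
jog_arm(deltas=[[[1, -0.5, -0.5, 0, 0, -0.2, 1], [2.8, -1.2, -1, 0, 0, -0.6, 1], [4.6, -2, -1.5, 0, 0, -1, 1], [6.4, -2.8, -2, 0, 0, -1.4, 1], [8.2, -3.6, -2, 0, 0, -1.8, 1], [9.8, -4.3, -2, 0, 0, -2.2, 1], [11.2, -4.9, -2, 0, 0, -2.5, 1], [12, -5.2, -2, 0, 0, -2.67, 1], [12, -5.2, -2, 0, 0, -2.67, 1], [12, -5.2, -2, 0, 0, -2.67, 1]]])

```text
clock: 22.8
position: [0.4854, 0.3127, 0.22]
tool_rot: [2.062, 2.37, -0.001]
wrist_force: [0.3, -0.2, -2.9]
finger_gap: 0.0541
finger_force: 75.4
```

Run:
```python
from h import *
to()
p=arm.camera_params("wrist");img=arm.capture("wrist");cv2.imwrite("pics/w4.png",img)
p2=arm.camera_params("scene");i2=arm.capture("scene")
for k in conts(mask(img,"brown"),1000)[:2]:print(cv2.boundingRect(k),rect(plane(p,k[:,0],.012)))
```

```text
now [0.4854 0.3127 0.22  ] yaw 7.95 t 22.8 gap 0.05408631746844563
(187, 91, 138, 265) (array([498.5, 221.6]), array([140.5, 328.5]), -81.8)
(202, 60, 100, 24) (array([468.8, 401.7]), array([98.5, 21.6]), 8.0)
```

View pics/w4.png

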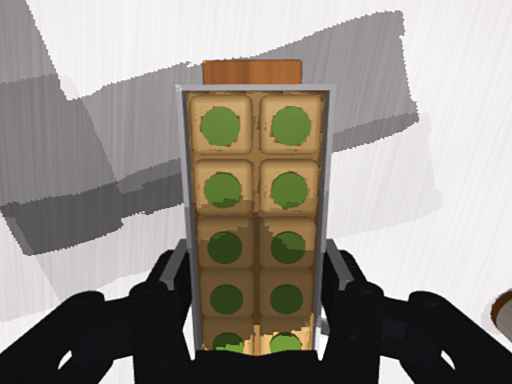

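Wrist picture: board's far end shows at (202–302, 60), tin's far rim at (178–332, 87), all square with the gripper.

Run:
```python
from h import *
p=arm.camera_params("wrist")
E=plane(p,[(203,59.5),(302,59.5)],.012)[:,:2];print(E,np.linalg.norm(E[1]-E[0]))
def mid(E,L):
    e=(E[1]-E[0])/np.linalg.norm(E[1]-E[0]);n=np.array([-e[1],e[0]]);print("yaw",np.degrees(np.arctan2(e[1],e[0])));return E.mean(0)-L*n
b=mid(E,.095)
T=plane(p,[(178,86),(332,86)],.2415)[:,:2];print(np.linalg.norm(T[1]-T[0]))
t=mid(T,.075);print("board",b,"tin",t)
img=cv2.imread("pics/scene0.png");ps=arm.camera_params("scene")
k=[k for k in conts(mask(img,"brown"),300) if cv2.boundingRect(k)[0]==278][0];print("scene board",rect(plane(ps,k[:,0],.012)))
P=arm.get_state()["position"];g=P[:2]+b-t
to((*g,.035,8.1),(*g,.027,8.1))
```

```text
[[0.41987823 0.40604414]
 [0.51648717 0.41960042]] 0.0975554220750264
yaw 7.98765990454065
0.053707177023634825
yaw 7.982248247295181
board [0.48138388 0.31874397] tin [0.48514314 0.31185496]
scene board (array([485.6, 313.9]), array([ 99. , 193.2]), -81.9)
now [0.4855 0.3125 0.2201] yaw 7.92 t 22.9 gap 0.05438160408746832
(np.float64(0.4817824312254838), np.float64(0.31939984883485806), 0.035) [0.3, -0.11, 7.4] [-0.0, 0.0, -0.03]
(np.float64(0.4817824312254838), np.float64(0.31939984883485806), 0.027) [0.3, -0.11, 7.72] [-0.0, 0.0, -0.03]
```

Emit:
jog_arm(deltas=[[[0.2, -0.08, 1, 0, 0, 0, 1], [0.2, -0.08, 2.5, 0, 0, 0, 1], [0.2, -0.08, 4, 0, 0, 0, 1], [0.2, -0.08, 5.5, 0, 0, 0, 1], [0.2, -0.08, 6.7, 0, 0, 0, 1], [0.2, -0.08, 7.4, 0, 0, 0, 1], [0.2, -0.08, 7.55, 0, 0, 0, 1], [0.2, -0.08, 7.65, 0, 0, 0, 1], [0.2, -0.08, 7.65, 0, 0, 0, 1]]])

```text
clock: 24.02
position: [0.483, 0.3181, 0.0294]
tool_rot: [2.061, 2.37, 0.001]
wrist_force: [0.0, -0.2, -4.3]
finger_gap: 0.0544
finger_force: 75.3
```

Emit:
jog_arm(deltas=[[[0, 0, 0.04, 0, 0, 0, 1], [0, 0, 0.08, 0, 0, 0, 1]]])

```text
clock: 24.28
position: [0.4827, 0.3182, 0.0271]
tool_rot: [2.061, 2.371, 0.001]
wrist_force: [-1.9, -0.6, 16.2]
finger_gap: 0.0542
finger_force: 78.1
```

Emit:
jog_arm(deltas=[[[0, 0, 0, 0, 0, 0, -1], [0, 0, 0, 0, 0, 0, -1], [0, 0, 0, 0, 0, 0, -1], [0, 0, 0, 0, 0, 0, -1], [0, 0, -1, 0, 0, 0, -1], [0, 0, -3, 0, 0, 0, -1], [0, 0, -5, 0, 0, 0, -1], [0, 0, -7, 0, 0, 0, -1], [0, 0, -9, 0, 0, 0, -1], [0, 0, -10, 0, 0, 0, -1], [0, 0, -10, 0, 0, 0, -1]]])

```text
clock: 25.65
position: [0.4832, 0.3184, 0.2784]
tool_rot: [2.06, 2.37, 0.004]
wrist_force: [-0.4, 0.4, -0.6]
finger_gap: 0.0855
finger_force: 0.0
```

Run:
```python
from h import *
p=arm.camera_params("wrist");img=arm.capture("wrist");cv2.imwrite("pics/w5.png",img)
c=(.537,-.308);q=(.4653,-.3316)
to((*q,.24,-8),(*q,.073,-8),(.4968,-.0645,.24,-8))
```

```text
now [0.4828 0.3182 0.277 ] yaw 8.0 t 25.7 gap 0.08557672863220865
(0.4653, -0.3316, 0.24) [-25.64, -4.31, 1.47] [0.01, -0.0, 2.67]
(0.4653, -0.3316, 0.073) [-25.64, -4.31, 8.15] [0.01, -0.0, 2.67]
(0.4968, -0.0645, 0.24) [-15.24, -1.57, 1.47] [0.01, -0.0, 2.67]
```

View pics/w5.png

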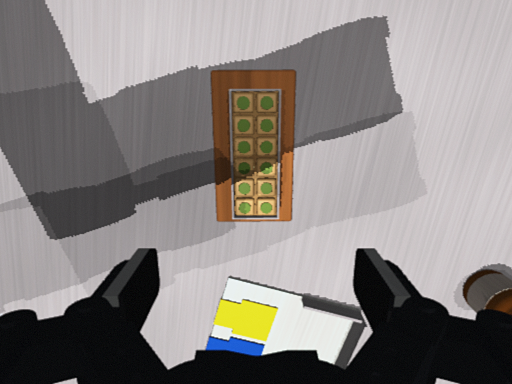

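Wrist picture: tin on the board, lengthwise; board corners (211,70), (296,70), (293,221), (217,221), tin rim corners (229,89), (282,89), (279,218), (231,218). Checking the centring.

Run:
```python
from h import *
p=arm.camera_params("wrist")
print(rect(plane(p,[(211,70),(296,70),(293,221),(217,221)],.012)),rect(plane(p,[(229,89),(282,89),(279,218),(231,218)],.048)))
```

```text
(array([481.5, 319.5]), array([100.2, 187.7]), -81.8) (array([482.1, 318.3]), array([ 57.5, 147.9]), -82.0)
```

The tin sits within 2 mm of the board's centre. Next, bring red back.

Emit:
jog_arm(deltas=[[[-1.2, -0.2, 0, 0, 0, 0.2, -1], [-3, -0.5, 0, 0, 0, 0.4, -1], [-5, -0.8, 0.2, 0, 0, 0.6, -1], [-7, -1.2, 0.4, 0, 0, 0.8, -1], [-9, -1.5, 0.6, 0, 0, 1, -1], [-11, -1.8, 0.8, 0, 0, 1.2, -1], [-13, -2.2, 1, 0, 0, 1.4, -1], [-15, -2.5, 1.2, 0, 0, 1.6, -1], [-17, -2.9, 1.5, 0, 0, 1.8, -1], [-19, -3.2, 1.8, 0, 0, 2, -1], [-21, -3.5, 2, 0, 0, 2.2, -1], [-23, -3.9, 2, 0, 0, 2.4, -1], [-24.8, -4.2, 2, 0, 0, 2.6, -1], [-25.64, -4.3, 2, 0, 0, 2.67, -1], [-25.64, -4.3, 2, 0, 0, 2.67, -1], [-25.64, -4.3, 3.5, 0, 0, 2.67, -1], [-25.64, -4.3, 5.2, 0, 0, 2.67, -1], [-25.64, -4.3, 7, 0, 0, 2.67, -1], [-25.64, -4.3, 8.1, 0, 0, 2.67, -1], [-25.64, -4.3, 8.1, 0, 0, 2.67, -1]]])

```text
clock: 28.2
position: [0.4644, -0.3293, 0.0728]
tool_rot: [-2.367, -2.06, 0.0]
wrist_force: [0.5, 0.7, 1.0]
finger_gap: 0.0855
finger_force: 0.0
```

Emit:
jog_arm(deltas=[[[0, 0, 0, 0, 0, 0, 1], [0, 0, 0, 0, 0, 0, 1], [0, 0, 0, 0, 0, 0, 1], [0, 0, 0, 0, 0, 0, 1], [0, 0, 0, 0, 0, 0, 1]]], force=50)

```text
clock: 28.82
position: [0.4658, -0.3319, 0.0758]
tool_rot: [2.37, 2.059, 0.001]
wrist_force: [-1.6, 2.5, 7.7]
finger_gap: 0.0491
finger_force: 50.8
```

Run:
```python
from h import *
to((.4968,-.0645,.24,-8),(.4968,-.0645,.08,-8))
```

```text
now [ 0.4658 -0.3319  0.0758] yaw -8.02 t 28.825 gap 0.0490546145161658
(0.4968, -0.0645, 0.24) [10.76, -0.25, -6.58] [0.02, 0.01, -0.0]
(0.4968, -0.0645, 0.08) [10.77, -0.26, -0.18] [0.02, 0.01, -0.0]
```

Emit:
jog_arm(deltas=[[[0, 0, -1.5, 0, 0, 0, 1], [0, 0, -3.4, 0, 0, 0, 1], [0, 0, -5.2, 0, 0, 0, 1], [0, 0, -6.2, 0, 0, 0, 1], [1.3, 0, -6.2, 0, 0, 0, 1], [3.2, -0.1, -6.2, 0, 0, 0, 1], [5.2, -0.1, -6.2, 0, 0, 0, 1], [7.2, -0.2, -6.2, 0, 0, 0, 1], [9.2, -0.2, -6.2, 0, 0, 0, 1], [10.4, -0.25, -6.2, 0, 0, 0, 1], [10.77, -0.25, -6.2, 0, 0, 0, 1], [10.77, -0.25, -4.8, 0, 0, 0, 1], [10.77, -0.25, -3.2, 0, 0, 0, 1], [10.77, -0.25, -1.6, 0, 0, 0, 1], [10.77, -0.25, -0.6, 0, 0, 0, 1], [10.77, -0.25, -0.4, 0, 0, 0, 1], [10.77, -0.25, -0.3, 0, 0, 0, 1], [10.77, -0.25, -0.25, 0, 0, 0, 1]]])

```text
clock: 31.08
position: [0.4972, -0.0645, 0.0814]
tool_rot: [2.371, 2.059, 0.001]
wrist_force: [0.8, 0.5, -2.4]
finger_gap: 0.0495
finger_force: 53.2
```

Emit:
jog_arm(deltas=[[[0, 0, 0.04, 0, 0, 0, 1], [0, 0, 0.08, 0, 0, 0, 1]]])

```text
clock: 31.32
position: [0.4973, -0.0644, 0.0807]
tool_rot: [2.369, 2.059, 0.002]
wrist_force: [-11.9, 2.6, 41.5]
finger_gap: 0.0493
finger_force: 57.4
```

Emit:
jog_arm(deltas=[[[0, 0, -0.04, 0, 0, 0, 1], [0, 0, -0.04, 0, 0, 0, -1], [0, 0, -0.04, 0, 0, 0, -1], [0, 0, -0.04, 0, 0, 0, -1], [0, 0, -1.5, 0, 0, 0, -1], [0, 0, -3.3, 0, 0, 0, -1], [0, 0, -5, 0, 0, 0, -1], [0, 0, -5, 0, 0, 0, -1]]])

```text
clock: 32.33
position: [0.498, -0.0645, 0.2061]
tool_rot: [2.368, 2.058, 0.004]
wrist_force: [0.0, -0.9, -0.6]
finger_gap: 0.0854
finger_force: 0.0
```

Run:
```python
from h import *
to((.5405,-.2801,.2,-8),(.5405,-.2801,.074,-8))
```

```text
now [ 0.498  -0.0645  0.2061] yaw -8.02 t 32.325 gap 0.08535318336176195
(0.5405, -0.2801, 0.2) [-8.3, 2.89, 0.26] [0.05, 0.01, -0.0]
(0.5405, -0.2801, 0.074) [-8.3, 2.86, 5.3] [0.05, 0.01, -0.0]
```

Emit:
jog_arm(deltas=[[[-1.5, 0.5, 0, 0, 0, 0, -1], [-3.3, 1.1, 0, 0, 0, 0, -1], [-5.1, 1.8, 0, 0, 0, 0, -1], [-6.9, 2.4, 0, 0, 0, 0, -1], [-8.3, 2.87, 0, 0, 0, 0, -1], [-8.3, 2.87, 0.3, 0, 0, 0, -1], [-8.3, 2.87, 1.8, 0, 0, 0, -1], [-8.3, 2.87, 3.5, 0, 0, 0, -1], [-8.3, 2.87, 4.8, 0, 0, 0, -1], [-8.3, 2.87, 5.2, 0, 0, 0, -1], [-8.3, 2.87, 5.2, 0, 0, 0, -1], [-8.3, 2.87, 5.2, 0, 0, 0, 1], [-8.3, 2.87, 5.2, 0, 0, 0, 1], [-8.3, 2.87, 5.2, 0, 0, 0, 1], [-8.3, 2.87, 5.2, 0, 0, 0, 1], [-8.3, 2.87, 5.2, 0, 0, 0, 1]]])

```text
clock: 34.33
position: [0.5392, -0.28, 0.0747]
tool_rot: [2.37, 2.059, 0.001]
wrist_force: [-0.4, 1.0, 7.8]
finger_gap: 0.049
finger_force: 50.8
```

Run:
```python
from h import *
to((.5066,.0023,.24,-8),(.5066,.0023,.08,-8))
```

```text
now [ 0.5392 -0.28    0.0747] yaw -8.02 t 34.325 gap 0.049049265965985585
(0.5066, 0.0023, 0.24) [10.99, -2.86, -6.63] [0.02, 0.01, -0.0]
(0.5066, 0.0023, 0.08) [11.0, -2.87, -0.23] [0.02, 0.01, -0.0]
```

Emit:
jog_arm(deltas=[[[0, 0, -1.5, 0, 0, 0, 1], [0, 0, -3.4, 0, 0, 0, 1], [0, 0, -5.2, 0, 0, 0, 1], [0, 0, -6.4, 0, 0, 0, 1], [1.3, -0.3, -6.4, 0, 0, 0, 1], [3.2, -0.8, -6.4, 0, 0, 0, 1], [5.2, -1.3, -6.4, 0, 0, 0, 1], [7.2, -1.9, -6.4, 0, 0, 0, 1], [9.2, -2.4, -6.4, 0, 0, 0, 1], [10.6, -2.8, -6.4, 0, 0, 0, 1], [11, -2.87, -6.4, 0, 0, 0, 1], [11, -2.87, -6.4, 0, 0, 0, 1], [11, -2.87, -4.8, 0, 0, 0, 1], [11, -2.87, -3.2, 0, 0, 0, 1], [11, -2.87, -1.6, 0, 0, 0, 1], [11, -2.87, -0.6, 0, 0, 0, 1], [11, -2.87, -0.4, 0, 0, 0, 1], [11, -2.87, -0.3, 0, 0, 0, 1], [11, -2.87, -0.25, 0, 0, 0, 1]]])

```text
clock: 36.7
position: [0.5067, 0.0023, 0.0806]
tool_rot: [2.371, 2.059, 0.001]
wrist_force: [-0.1, -0.3, -3.3]
finger_gap: 0.0488
finger_force: 53.4
```

Emit:
jog_arm(deltas=[[[0, 0, 0.03, 0, 0, 0, 1], [0, 0, 0.06, 0, 0, 0, 1]]])

```text
clock: 36.95
position: [0.5067, 0.0026, 0.0796]
tool_rot: [2.37, 2.06, 0.002]
wrist_force: [-6.3, 0.4, 23.8]
finger_gap: 0.0487
finger_force: 56.0
```

Emit:
jog_arm(deltas=[[[0, 0, 0, 0, 0, 0, -1], [0, 0, 0, 0, 0, 0, -1], [0, 0, 0, 0, 0, 0, -1], [0, 0, -1.5, 0, 0, 0, -1], [0, 0, -3.3, 0, 0, 0, -1], [0, 0, -5, 0, 0, 0, -1], [0, 0, -5, 0, 0, 0, -1]]])

```text
clock: 37.83
position: [0.5075, 0.0025, 0.206]
tool_rot: [2.368, 2.058, 0.005]
wrist_force: [-0.3, -0.6, -0.1]
finger_gap: 0.0853
finger_force: 0.0
```

Run:
```python
from h import *
to((.603,-.3406,.2,-8),(.603,-.3406,.074,-8))
```

```text
now [0.5075 0.0025 0.206 ] yaw -8.02 t 37.825 gap 0.08533927720836666
(0.603, -0.3406, 0.2) [-13.06, 5.7, 0.27] [0.05, 0.0, -0.0]
(0.603, -0.3406, 0.074) [-13.06, 5.67, 5.31] [0.05, 0.0, -0.0]
```

Emit:
jog_arm(deltas=[[[-1.5, 0.6, 0, 0, 0, 0, -1], [-3.3, 1.4, 0, 0, 0, 0, -1], [-5.1, 2.2, 0, 0, 0, 0, -1], [-6.9, 3, 0, 0, 0, 0, -1], [-8.7, 3.8, 0, 0, 0, 0, -1], [-10.5, 4.6, 0, 0, 0, 0, -1], [-12.2, 5.3, 0, 0, 0, 0, -1], [-13.06, 5.67, 0, 0, 0, 0, -1], [-13.06, 5.67, 0, 0, 0, 0, -1], [-13.06, 5.67, 1.8, 0, 0, 0, -1], [-13.06, 5.67, 3.5, 0, 0, 0, -1], [-13.06, 5.67, 4.8, 0, 0, 0, -1], [-13.06, 5.67, 5.2, 0, 0, 0, -1], [-13.06, 5.67, 5.2, 0, 0, 0, -1], [-13.06, 5.67, 5.2, 0, 0, 0, 1], [-13.06, 5.67, 5.2, 0, 0, 0, 1], [-13.06, 5.67, 5.2, 0, 0, 0, 1], [-13.06, 5.67, 5.2, 0, 0, 0, 1], [-13.06, 5.67, 5.2, 0, 0, 0, 1]]])

```text
clock: 40.2
position: [0.6015, -0.3408, 0.0746]
tool_rot: [2.37, 2.059, 0.001]
wrist_force: [0.5, -0.4, 5.8]
finger_gap: 0.0491
finger_force: 50.7
```

Run:
```python
from h import *
to((.5165,.0697,.24,-8),(.5165,.0697,.08,-8))
```

```text
now [ 0.6015 -0.3408  0.0746] yaw -8.02 t 40.2 gap 0.04906212255727946
(0.5165, 0.0697, 0.24) [15.78, -5.65, -6.64] [0.02, 0.01, -0.0]
(0.5165, 0.0697, 0.08) [15.78, -5.66, -0.24] [0.02, 0.01, -0.0]
```

Emit:
jog_arm(deltas=[[[0, 0, -1.5, 0, 0, 0, 1], [0, 0, -3.4, 0, 0, 0, 1], [0, 0, -5.2, 0, 0, 0, 1], [0, 0, -6.4, 0, 0, 0, 1], [1.3, -0.5, -6.4, 0, 0, 0, 1], [3.2, -1.1, -6.4, 0, 0, 0, 1], [5.2, -1.9, -6.4, 0, 0, 0, 1], [7.2, -2.6, -6.4, 0, 0, 0, 1], [9.2, -3.3, -6.4, 0, 0, 0, 1], [11.2, -4, -6.4, 0, 0, 0, 1], [13.2, -4.7, -6.4, 0, 0, 0, 1], [15, -5.4, -6.4, 0, 0, 0, 1], [15.78, -5.66, -6.4, 0, 0, 0, 1], [15.78, -5.66, -6.4, 0, 0, 0, 1], [15.78, -5.66, -4.8, 0, 0, 0, 1], [15.78, -5.66, -3.2, 0, 0, 0, 1], [15.78, -5.66, -1.6, 0, 0, 0, 1], [15.78, -5.66, -0.6, 0, 0, 0, 1], [15.78, -5.66, -0.4, 0, 0, 0, 1], [15.78, -5.66, -0.28, 0, 0, 0, 1]]])

```text
clock: 42.7
position: [0.5164, 0.0695, 0.0809]
tool_rot: [2.372, 2.059, 0.001]
wrist_force: [0.3, -0.2, -2.1]
finger_gap: 0.0487
finger_force: 53.2
```

Emit:
jog_arm(deltas=[[[0, 0, 0.03, 0, 0, 0, 1], [0, 0, 0.06, 0, 0, 0, 1]]])

```text
clock: 42.95
position: [0.5164, 0.0699, 0.0795]
tool_rot: [2.371, 2.06, 0.002]
wrist_force: [0.0, 1.0, 8.2]
finger_gap: 0.0491
finger_force: 54.3
```

Contact. Release, lift and look.

Emit:
jog_arm(deltas=[[[0, 0, 0.02, 0, 0, 0, -1], [0, 0, 0.02, 0, 0, 0, -1], [0, 0, 0.02, 0, 0, 0, -1], [0, 0, -1.5, 0, 0, 0, -1], [0, 0, -3.3, 0, 0, 0, -1], [0, 0, -5, 0, 0, 0, -1], [-0.5, 0, -6.5, 0, 0, 0, -1], [-1.5, 0, -8, 0, 0, 0, -1], [-2.6, 0, -8, 0, 0, 0, -1], [-2.6, 0, -8, 0, 0, 0, -1], [-2.6, 0, -8, 0, 0, 0, -1]]])

```text
clock: 44.32
position: [0.5066, 0.006, 0.2785]
tool_rot: [-2.371, -2.06, 0.0]
wrist_force: [-0.1, 0.5, 0.0]
finger_gap: 0.0855
finger_force: 0.0
```

Run:
```python
from h import *
to()
pads=dict(yellow=(.5165,.0697),blue=(.5066,.0023),red=(.4968,-.0645))
for n in("wrist","scene","side"):
    p=arm.camera_params(n);img=arm.capture(n);cv2.imwrite(f"pics/{n}9.png",img)
    for c in pads:
        x,y=pads[c];g=proj(p,[x,y,.119])[0]
        ks=[k for k in conts(mask(img,c),60) if cv2.pointPolygonTest(k,tuple(map(float,g)),False)>=0]
        for k in ks:
            r=rect(plane(p,k[:,0],.119));print(n,c,r,"off mm",np.round(r[0]-1000*np.array(pads[c]),1))
```

```text
now [0.5066 0.006  0.2785] yaw -8.04 t 44.325 gap 0.08546330639709085
wrist yellow (array([508.3,  69.6]), array([49.3, 67.8]), -8.0) off mm [-8.2 -0.1]
wrist blue (array([499.3,  12.4]), array([66.9, 65.3]), 83.1) off mm [-7.3 10.1]
wrist red (array([497.3, -65.9]), array([48.1, 47.1]), 82.0) off mm [ 0.5 -1.4]
scene blue (array([5.103e+02, 5.000e-01]), array([46.3, 47.1]), -56.5) off mm [ 3.7 -1.8]
scene red (array([500.1, -66.8]), array([44.9, 40.8]), 33.5) off mm [ 3.3 -2.3]
side blue (array([504. ,   4.7]), array([43.8, 42.6]), 8.7) off mm [-2.6  2.4]
side red (array([495.9, -62.9]), array([43.4, 40. ]), 8.7) off mm [-0.9  1.6]
```

View pics/wrist9.png

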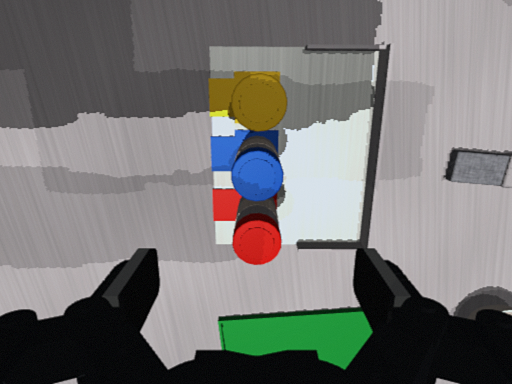

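View pics/scene9.png

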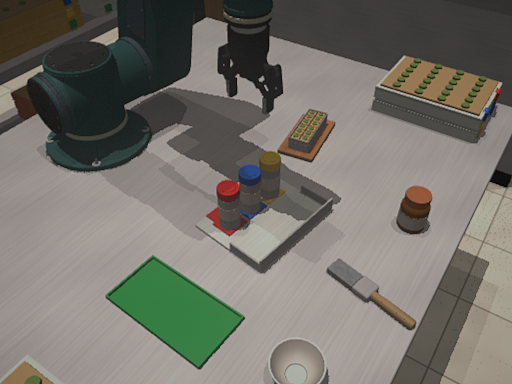

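Wrist picture: lids yellow (260,102), blue (257,175), red (257,242), each standing on its own pad. The scene picture confirms that all are upright and the tin is on the board. The yellow and blue wrist blobs are merged with their pads, so check the lid circles.

Run:
```python
from h import *
print(np.round(plane(arm.camera_params("wrist"),[(260,102),(257,175),(257,242)],.119),4))
```

```text
[[ 0.5191  0.0681  0.119 ]
 [ 0.5074  0.003   0.119 ]
 [ 0.498  -0.0652  0.119 ]]
```

All three are within about 3 mm of their pad centres. Handing in.

```bash
python3 -c "
from station import arm
print(arm.finish_job())"
```

```text
the job is handed in; nothing more can be done
None
```

I handed the job in at about 44 s of robot time: the tin lies within 2 mm of the board's centre along its length, and each canister stands upright within about 3 mm of the centre of its own pad; the station gave no verdict back.

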